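# Unscrew the catch and hold the brush tank's lid open

### The job

I want to get at the brushes in the steel brush-cleaning tank. Give the tank's captive screw cap a quarter turn anticlockwise (seen from above) so that its tongue swings off the shut lid, then raise the lid by its bow handle to 60 degrees (give or take 6) and keep holding it there: it falls shut if released, so the job finishes with the gripper still holding the lid open, with nothing else propping it. Leave the paint tub, the jar and the roll of tape standing where they are.

Things in the scene. Friction and masses are not known exactly. Their poses are not given: they have to be found in the camera images.
- tank: fixed steel brush tank: open trough 180 (x) by 260 (y) by 90 mm high with a steel lid. Origin: centre of its underside, on the table; x points from the front (handle and cap side, towards the robot) to the hinged rear, y left, z up. A filler snout 66 by 70 by 70 mm high stands out from the front's left (+y) half; below the handle, on the right, the space is free down to the table
- cap (a joint): turn of the screw cap, rad: 0 = tongue straight over the lid (tank +x), grows anticlockwise seen from above, stop at 1.75. Starts between 0 and 0.2; the tongue is off the lid from about 1.0; a quarter turn (above 1.2) is wanted. Stiff to about 0.06 N m; stays where it is left; cannot come off
- cap_grip (a point): centre of the black ribbed round screw cap's grip, on its upright axis, 127 mm above the table, at (-130, 70) mm from the tank's origin. Cap 42 mm in diameter, grip from 104 to 148 mm above the table; below it a flat steel tongue 18 mm wide reaches 60 mm from the axis at 98 to 104 mm height, over the lid's front edge at first. The point's x axis points along the tongue, z up
- tongue_tip (a point): outer end of the cap's tongue
- lid (a joint): opening angle of the lid, rad: 0 = shut and level, 1.047 = 60 degrees, stop at 1.4. No spring and almost no friction: it falls shut by its weight (about 0.4 to 0.8 kg) from every angle. The cap's tongue keeps it shut until the cap is turned
- lid_handle (a point): middle of the lid's handle bar: round, 12 mm thick, parallel to tank y, clear length 86 mm, front of a bow handle standing out level from the lid. 55 mm from its centre line to the tank's front: open the fingers to about 40 mm to straddle it from above. Lid shut: at (-145, -54, 93) mm from the tank's origin; it swings on a 235 mm radius up and away from the robot
- lid_hinge (a point): a point on the lid's hinge axis (parallel to tank y) at the middle of the rear rim, at (90, 0, 90) mm from the tank's origin; the lid, 184 by 266 by 6 mm, lies on the rim, and turns about this axis. The handle bar lies 235 mm from the axis along the lid and 3 mm above it
- tub_mid (a point): centre of the closed white paint tub, 84 mm across, 85 mm tall, loose bystander
- jar_mid (a point): centre of the closed grey paint jar, 60 mm across, 70 mm tall, loose bystander
- tape_mid (a point): centre of the roll of masking tape lying flat, 100 mm across, 30 mm tall, loose bystander

How it is judged:
On the way, in this order (a step that is already met when the one before it is completed fails the run):
1. the cap is turned a quarter turn (over 1.2 rad) while the lid is still shut (value of joint cap above 1.2 rad and value of joint lid below 0.06 rad), for 0.1 s.
2. the lid is raised to 60 degrees, give or take 6 (value of joint lid between 0.942 and 1.152 rad), for 0.2 s.
At the end, for the whole second after the job is handed in: the lid is held still (under 0.1 rad/s) at 54 to 66 degrees by the gripper's fingers, the cap stays turned by more than 1.2 rad, and no bystander touches the lid (all of step 2 and velocity of joint lid between -0.1 and 0.1 rad/s and value of joint cap above 1.2 rad and contact force between the fingers and lid above 0.3 N and contact force between lid and tub below 0.1 N and contact force between lid and jar below 0.1 N and contact force between lid and tape below 0.1 N); the arm keeps its last pose, push and grip.
It fails at once if the tub, the jar or the tape is shoved more than 30 mm or tipped over (distance of any of tub_mid, jar_mid, tape_mid from where it was at the start of the episode above 0.03 m or angle between any of tub_mid, jar_mid, tape_mid's own z axis and vertical above 0.5 rad).
It also fails if it takes over 46 s, if anything falls off the work surface, if the arm or the gripper's body presses on something with over 40 N, if the wrist force passes 120 N, or if a joint passes its speed limit or range.

### The arm

A 6-joint arm with a two-finger parallel gripper is mounted at the origin on the work surface. World frame = base frame: x ahead of the robot, y to its left, z up, the work surface at z = 0. Lengths are in m, angles in rad, forces in N, time in s.
With the tool pointing down it reaches from about 0.3 to 0.85 m from the base axis. Payload 5.4 kg.
Tool frame: the origin (TCP) lies midway between the tips of the shut fingers; the grasp point (between the pads) lies 19 mm behind it; x points along the fingers, z is the direction in which the jaws open and shut, and the axes are right-handed (so a half turn about x gives the same grasp; the last joint's range is limited). The gripper opens to 85 mm and grips with 20 to 120 N. Pads are 22 mm wide; open, the fingers measure 114 mm over their backs; the gripper's body (76 mm by 85 mm) begins 54 mm behind the grasp point. The pads swing forward as they close: fully open they stand 13 mm farther back than shut.
Start: joints at [-1.476, 0.158, 1.597, -0, 1.386, -0.21], TCP at [0.173, -0.548, 0.231] pointing down, gripper open.
Joint ranges: [-2.91, 2.91], [-0.94, 2.29], [0.18, 2.7], [-1.29, 4.43], [0.17, 2.64], [-3, 3]. Speed limits (rad/s): [2.57, 2.57, 3.14, 3.14, 3.14, 3.14].

### API

Orientations are given as a rotation vector (axis times angle).
In Python, from workcell import manip gives the robot as it stands. The module is installed in compiled form; this text tells all that it offers.
- The arm moves only by the tool drive_tool, never from a script. Its argument "targets" is text: rows parted by semicolons, each of 5 numbers parted by spaces: the opening, from -1 (shut) to 1 (fully open), then the shift along the tool's x, y, z in cm, then the turn about the tool's x in rad. In form: hand tx ty tz roll; .... A call has 1 to 20 rows; each row shifts and turns the commanded pose from where the row before left it, along the tool's axes as they then stand; what a row does not reach is not made up. A row lasts 1/10 s, in which the tool goes at most 50 mm and 8.59 degrees, less where a joint would pass 70% of its speed; a pose out of reach is approached as far as the arm can. A call with a gripper value outside its range is refused whole. The fingers move at their own pace and stop on an object; the grip force is fixed at half the most. Time passes only in rows, so rows that do not move let the fingers close. It gives the time, the measured TCP pose, the force and the opening at its end, in the units of the state.
- manip.read_state(): the state, without advancing time (a new reading comes with each control period).
- manip.read_camera(name): name is "scene" or "side" or "wrist"; returns a dict with "color" (400x640x3 uint8, red, green, blue), "depth" (400x640 float32, m along the optical axis (not along the pixel's ray), 0 where there is no reading), "vfov" (degrees; the focal length in pixels is half the picture's height over the tangent of half this angle, whatever the lens; pixels are square), "cx", "cy" (the principal point, pixels), "world_to_cam" (4x4, takes a point from world to camera coordinates). Camera axes: x right, y down, z forward; pixel columns grow to the right and rows downward; lengths in m; the calibration is good to about 2 mm. A picture is of the moment at which its call begins.
- manip.sign_off(): hands the job in, once; it reports no verdict.
Trained networks look in the newest picture that a camera, given by its name, has taken for a name from the list of things; names that differ only in an ending like _2 or _b are one class to them, and where a whole thing is asked for, a point or a joint stands for the part that bears it (a point fixed in the world has none). Each returns a list of dicts, best first, with "score" (0 to 1); they miss things now and then, are a little off and sometimes report something else, mostly with a low value. They report only what shows in the picture. A call takes as long as a camera call.
- manip.outline_of(camera, name): "pixels" (400x640 bool, what is visible of it).
- manip.mark_of(camera, name): "xyz" ([x, y, z] in m, in world coordinates, good to about 4 mm: a listed point, or the origin of a listed thing).
The state is a dict: "clock": time; "joint_pos": joint angles; "joint_velocities": joint speeds; "tau": joint torques, N m; "eef_pos": TCP position; "ee_rot": TCP orientation; "contact_force": force on the tool from outside, world axes, zero at the start; "ft_torque": the same for the moment, N m; "finger_gap": finger opening in m.
Only numpy, scipy, OpenCV 4.12 (cv2) and the standard library are available. Lean on these libraries where they do the work, as an engineer would, in place of code of your own. Each camera call takes 0.05 s, during which the arm holds its last target.

## Working session

There is one attempt and no reset: what is moved stays moved. The work goes in short steps, Python scripts to look and compute and a tool call to move; the robot and the scene stay as the last step left them, time stands still between calls to the robot, and variables do not carry over. Pictures are saved under pics/ and viewed, and the job is handed in when it is done.

Besides the shell and the picture viewer there is one more tool, called after ">>>" by a JSON object that holds its "method" and its "body", one argument or row to a line. drive_tool: Moves the arm, as the interface text tells. Its arguments: {"type":"object","properties":{"targets":{"type":"string"}},"required":["targets"]}

```bash
mkdir -p pics; cat > h.py <<'E'
import numpy as np, cv2
from scipy.spatial.transform import Rotation as R
from workcell import manip
def pic(cam,fn):
    c=manip.read_camera(cam); cv2.imwrite('pics/'+fn,c['color'][:,:,::-1]); return c
def st():
    s=manip.read_state(); Rm=R.from_rotvec(s['ee_rot']).as_matrix()
    print('t',round(s['clock'],2),'p',np.round(s['eef_pos'],4),'gap',round(float(s['finger_gap']),4),'F',np.round(s['contact_force'],1),'q',np.round(s['joint_pos'],3)); print(np.round(Rm,3)); return s,Rm
E
python3 - <<'E'
from h import *
st()
for c in ['scene','side']:
    pic(c,c+'0.png')
    for n in ['tank','cap_grip','tongue_tip','lid_handle','lid_hinge','tub_mid','jar_mid','tape_mid']:
        print(c,n,[(round(m['score'],2),np.round(m['xyz'],4)) for m in manip.mark_of(c,n)[:2]])
E
```

```text
t 0.0 p [ 0.1725 -0.5479  0.2303] gap 0.0852 F [-0.8 -0.5  0.2] q [-1.476  0.159  1.598 -0.     1.386 -0.21 ]
[[-0.     0.954  0.3  ]
 [ 0.002  0.3   -0.954]
 [-1.     0.    -0.002]]
scene tank [(0.81, array([ 0.6465,  0.0117, -0.0012]))]
scene cap_grip [(0.98, array([0.5047, 0.0598, 0.1278])), (0.35, array([0.4709, 0.1699, 0.0375]))]
scene tongue_tip [(0.85, array([0.5656, 0.0781, 0.1005])), (0.31, array([0.7348, 0.0339, 0.0857]))]
scene lid_handle [(0.84, array([ 0.517 , -0.0655,  0.0944]))]
scene lid_hinge [(0.67, array([0.7327, 0.0317, 0.0832]))]
scene tub_mid [(0.63, array([0.5844, 0.2373, 0.0445])), (0.57, array([0.7332, 0.0349, 0.0865]))]
scene jar_mid [(0.58, array([0.4729, 0.1761, 0.0378]))]
scene tape_mid [(0.97, array([ 0.6401, -0.2225,  0.0153]))]
side tank [(0.78, array([ 0.6443,  0.0121, -0.0013])), (0.34, array([0.562 , 0.0776, 0.0994]))]
side cap_grip [(0.6, array([0.5058, 0.0539, 0.131 ]))]
side tongue_tip [(0.65, array([0.563 , 0.0782, 0.0965]))]
side lid_handle [(0.68, array([ 0.5157, -0.0661,  0.0956]))]
side lid_hinge [(0.72, array([0.7382, 0.031 , 0.0889]))]
side tub_mid [(0.85, array([0.5857, 0.2407, 0.0399]))]
side jar_mid [(0.77, array([0.4685, 0.1713, 0.037 ]))]
side tape_mid [(0.86, array([ 0.6414, -0.2195,  0.0141])), (0.59, array([0.5646, 0.0781, 0.0975]))]
```

View pics/scene0.png

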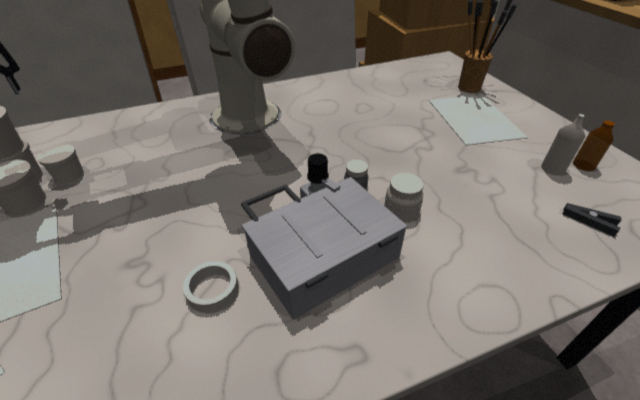

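View pics/side0.png

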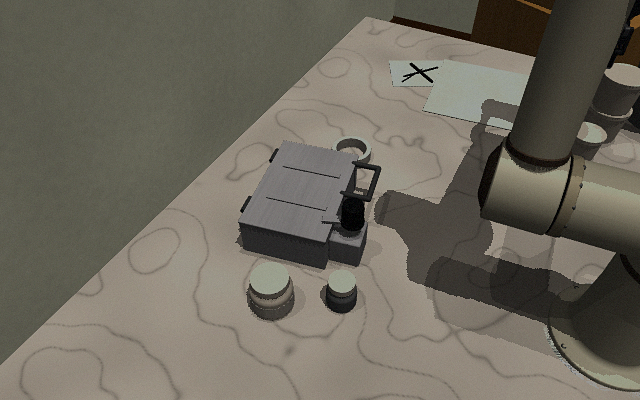

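```bash
python3 - <<'E'
from h import *
from scipy.optimize import least_squares
obs=[((-130,70),(.5047,.0598)),((-130,70),(.5058,.0539)),((0,0),(.6465,.0117)),((0,0),(.6443,.0121)),((-145,-54),(.517,-.0655)),((-145,-54),(.5157,-.0661)),((90,0),(.7327,.0317)),((90,0),(.7382,.031))]
def f(p):
    c,s=np.cos(p[2]),np.sin(p[2]); r=[]
    for (a,b),(x,y) in obs:
        a,b=a/1e3,b/1e3
        r+=[p[0]+c*a-s*b-x,p[1]+s*a+c*b-y]
    return r
s=least_squares(f,[.645,.01,.1],loss='soft_l1',f_scale=.003); print(s.x, np.round(np.array(s.fun).reshape(-1,2) if 0 else np.array(f(s.x)).reshape(-1,2)*1e3,1))
p=s.x;c,si=np.cos(p[2]),np.sin(p[2])
for a,b in [(-.13,.07),(-.145,-.054),(.09,0)]: print(p[0]+c*a-si*b,p[1]+si*a+c*b)
E
```

```text
[0.6467237  0.01364725 0.19385945] [[ 1.  -2.5]
 [-0.1  3.4]
 [ 0.2  1.9]
 [ 2.4  1.5]
 [-2.2 -1.8]
 [-0.9 -1.2]
 [ 2.3 -0.7]
 [-3.2 -0. ]]
0.5056735279524176 0.05729184178006679
0.5148427949842493 -0.06727510625230237
0.7350378183433075 0.03098552517200622
```

The views agree. In the scene picture the cap is at about (317,165) and the handle at (270,200). The tank is at (0.647, 0.014) with yaw 0.19, and the marks fit the listed geometry to about 3 mm. The cap starts near 0.15 rad.

The start jaw direction (-1.27 rad) suits the job: turning anticlockwise by about 1.46 rad ends aligned with tank x, which is what the handle needs.

>>> {"method": "drive_tool", "body": {
  "targets": "1 0 2.5 -2.4 0;1 0 2.5 -2.4 0;1 0 2.5 -2.4 0;1 0 2.5 -2.4 0;1 0 2.5 -2.4 0;1 0 2.5 -2.4 0;1 0 2.5 -2.4 0;1 0 2.5 -2.4 0;1 0 2.5 -2.4 0;1 0 2.5 -2.4 0;1 0 2.5 -2.4 0;1 0 2.5 -2.4 0;1 0 2.5 -2.4 0;1 0 2.5 -2.4 0;1 0 2.5 -2.4 0;1 0 2.5 -2.4 0;1 0 2.5 -2.4 0;1 0 2.5 -2.4 0;1 0 2.5 -2.4 0;1 0 2.5 -2.4 0"
}}

```text
clock: 2.9
eef_pos: [0.506, 0.0609, 0.2315]
ee_rot: [0.982, 1.338, -0.981]
contact_force: [0.9, -0.5, 1.1]
finger_gap: 0.0854
```

```bash
python3 - <<'E'
from h import *
s,Rm=st()
for c in ['scene','wrist']:
    pic(c,c+'1.png')
    for n in ['cap_grip','tongue_tip','lid_handle']:
        print(c,n,[(round(m['score'],2),np.round(m['xyz'],4)) for m in manip.mark_of(c,n)[:2]])
print('to cap tool frame', Rm.T@(np.array([.5055,.057,.105])-s['eef_pos'])*100)
E
```

```text
t 2.9 p [0.506  0.0609 0.2315] gap 0.0854 F [ 0.9 -0.5  1.1] q [-0.118 -0.013  1.777 -0.     1.376  1.148]
[[ 0.     0.954  0.3  ]
 [-0.     0.3   -0.954]
 [-1.     0.     0.   ]]
scene cap_grip [(0.9, array([0.5055, 0.0602, 0.1271]))]
scene tongue_tip [(0.93, array([0.5633, 0.0794, 0.0998]))]
scene lid_handle [(0.78, array([ 0.5165, -0.0654,  0.0911]))]
wrist cap_grip [(0.96, array([0.5101, 0.0579, 0.1265]))]
wrist tongue_tip [(0.86, array([0.5612, 0.0747, 0.1009]))]
wrist lid_handle [(0.73, array([ 0.516 , -0.0695,  0.0914]))]
to cap tool frame [12.64532872 -0.17166942  0.34925568]
```

View pics/wrist1.png

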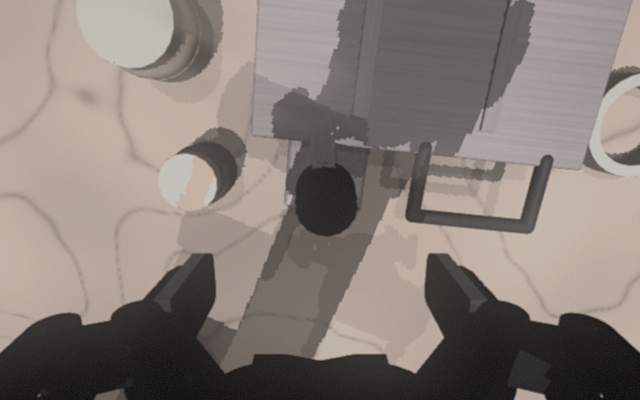

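The wrist view shows the cap at (326,198) with its tongue going up over the lid, and the handle at (475,190). I'll check the cap's axis against depth.

```bash
python3 - <<'E'
from h import *
for cam in ['wrist','scene']:
    c=manip.read_camera(cam); f=200/np.tan(np.radians(c['vfov'])/2)
    Ti=np.linalg.inv(c['world_to_cam'])
    v,u=np.mgrid[:400,:640]; d=c['depth']
    P=np.stack([(u-c['cx'])*d/f,(v-c['cy'])*d/f,d],-1)@Ti[:3,:3].T+Ti[:3,3]
    m=(P[...,2]>.140)&(P[...,2]<.155)&(np.hypot(P[...,0]-.506,P[...,1]-.058)<.04)&(d>0)
    q=P[m]; print(cam,len(q), q.mean(0), q.min(0),q.max(0), (q.min(0)+q.max(0))/2)
    m=(P[...,2]>.088)&(P[...,2]<.102)&(P[...,0]<.545)&(P[...,0]>.49)&(P[...,1]<-.01)&(P[...,1]>-.14)&(d>0)
    q=P[m]; print('handle',len(q),q.min(0),q.max(0))
    m&=(P[...,1]<-.04)&(P[...,1]>-.09)&(P[...,0]<.535)
    q=P[m]; print(np.polyfit(q[:,1],q[:,0],1), q[:,0].mean(),q[:,1].mean(),q[:,2].max())
E
```

```text
wrist 2971 [0.50676194 0.05630651 0.14759781] [0.48449071 0.03419169 0.14000048] [0.52731603 0.07746219 0.15005523] [0.50590337 0.05582694 0.14502785]
handle 2625 [ 0.4994141  -0.12152743  0.08946716] [ 0.54485826 -0.01001955  0.10081616]
[-0.20302861  0.5027204 ] 0.515912345333244 -0.06497578895574402 0.10060190860411977
scene 220 [0.51015625 0.05426049 0.14603855] [0.48510021 0.03495029 0.14006659] [0.52862408 0.07486852 0.14914959] [0.50686215 0.0549094  0.14460809]
handle 342 [ 0.50400028 -0.12198248  0.08802441] [ 0.54466154 -0.01104431  0.0996051 ]
[-0.20786647  0.50512585] 0.5186795403445483 -0.06520384911681655 0.09921232903133703
```

>>> {"method": "drive_tool", "body": {
  "targets": "1 0 -0.15 0.47 0;1 2 0 0 0;1 2 0 0 0;1 2 0 0 0;1 2 0 0 0;1 2 0 0 0;1 2 0 0 0;1 0.6 0 0 0;-1 0 0 0 0;-1 0 0 0 0;-1 0 0 0 0;-1 0 0 0 0;-1 0 0 0 0;-1 0 0 0 0"
}}

```text
clock: 4.8
eef_pos: [0.5061, 0.0555, 0.1071]
ee_rot: [0.984, 1.338, -0.98]
contact_force: [-2.1, 4.9, 6.3]
finger_gap: 0.0411
```

```bash
python3 - <<'E'
from h import *
s,Rm=st()
E
```

```text
t 4.8 p [0.5061 0.0555 0.1071] gap 0.0411 F [-2.1  4.9  6.3] q [-0.13   0.123  1.897  0.002  1.12   1.135]
[[ 0.002  0.954  0.3  ]
 [ 0.002  0.3   -0.954]
 [-1.     0.002 -0.001]]
```

>>> {"method": "drive_tool", "body": {
  "targets": "-1 0 0 0 -0.12;-1 0 0 0 -0.12;-1 0 0 0 -0.12;-1 0 0 0 -0.12;-1 0 0 0 -0.12;-1 0 0 0 -0.12;-1 0 0 0 -0.12;-1 0 0 0 -0.12;-1 0 0 0 -0.12;-1 0 0 0 -0.12;-1 0 0 0 -0.12;-1 0 0 0 -0.12;-1 0 0 0 0;-1 0 0 0 0"
}}

```text
clock: 6.2
eef_pos: [0.5057, 0.0558, 0.1071]
ee_rot: [-0.135, 1.566, 0.139]
contact_force: [-4.6, 5.0, 7.0]
finger_gap: 0.0413
```

```bash
python3 - <<'E'
from h import *
s,Rm=st()
for c in ['side','scene']:
    pic(c,c+'2.png')
    for n in ['cap_grip','tongue_tip','lid_handle']:
        print(c,n,[(round(m['score'],2),np.round(m['xyz'],4)) for m in manip.mark_of(c,n)[:2]])
E
```

```text
t 6.2 p [0.5057 0.0558 0.1071] gap 0.0413 F [-4.6  5.   7. ] q [-0.129  0.123  1.897  0.003  1.121 -0.305]
[[ 0.001 -0.174  0.985]
 [ 0.002  0.985  0.174]
 [-1.     0.002  0.001]]
side cap_grip [(0.8, array([0.5064, 0.0523, 0.1306]))]
side tongue_tip [(0.72, array([0.4888, 0.1142, 0.0972]))]
side lid_handle [(0.94, array([ 0.517 , -0.068 ,  0.0976]))]
scene cap_grip [(0.68, array([0.5048, 0.0564, 0.1293]))]
scene tongue_tip [(0.66, array([0.4948, 0.1143, 0.1014]))]
scene lid_handle [(0.89, array([ 0.5149, -0.0635,  0.0956])), (0.23, array([ 0.641 , -0.2245,  0.0127]))]
```

View pics/side2.png

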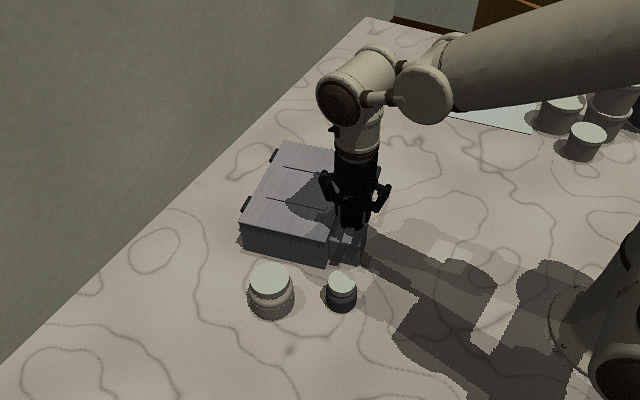

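The side view shows the gripper on the cap at (355,200). The tongue marks now give a cap angle of about 1.6 rad, with the lid shut. Next I'll release, rise, and move over the handle.

>>> {"method": "drive_tool", "body": {
  "targets": "0.5 0 0 0 0;0.5 0 0 0 0;0.5 0 0 0 0;0.5 0 0 0 0;0.5 -2 0 0 0;0.5 -3 0 0 0;0.5 -3 0 0 0;0.5 -2 0 0 -0.02;0.5 0 -2.5 -0.3 0;0.2 0 -2.5 -0.3 0;0 0 -2.5 -0.3 0;-0.06 0 -2.5 -0.3 0;-0.06 0 -2.2 -0.2 0;-0.06 0 0 0 0;-0.06 0 0 0 0"
}}

```text
clock: 8.1
eef_pos: [0.5151, -0.0679, 0.2052]
ee_rot: [-0.151, 1.566, 0.152]
contact_force: [0.3, -0.5, -0.5]
finger_gap: 0.0402
```

```bash
python3 - <<'E'
from h import *
s,Rm=st()
for c in ['side','wrist']:
    pic(c,c+'3.png')
    for n in ['cap_grip','tongue_tip','lid_handle']:
        print(c,n,[(round(m['score'],2),np.round(m['xyz'],4)) for m in manip.mark_of(c,n)[:2]])
c=manip.read_camera('wrist'); f=200/np.tan(np.radians(c['vfov'])/2)
Ti=np.linalg.inv(c['world_to_cam'])
v,u=np.mgrid[:400,:640]; d=c['depth']
P=np.stack([(u-c['cx'])*d/f,(v-c['cy'])*d/f,d],-1)@Ti[:3,:3].T+Ti[:3,3]
m=(P[...,2]>.088)&(P[...,2]<.102)&(P[...,0]<.535)&(P[...,0]>.49)&(P[...,1]<-.04)&(P[...,1]>-.09)&(d>0)
q=P[m]; print(len(q),np.polyfit(q[:,1],q[:,0],1), q[:,0].mean(),q[:,1].mean(),q[:,2].max())
print('to handle', Rm.T@(np.array([.5155,-.066,.093])-s['eef_pos'])*100)
E
```

```text
t 8.1 p [ 0.5151 -0.0679  0.2052] gap 0.0402 F [ 0.3 -0.5 -0.5] q [-0.364  0.036  1.781  0.     1.325 -0.557]
[[-0.    -0.192  0.981]
 [ 0.001  0.981  0.192]
 [-1.     0.001 -0.   ]]
side cap_grip [(0.67, array([0.5069, 0.0561, 0.1337])), (0.5, array([0.4872, 0.1124, 0.0984]))]
side tongue_tip []
side lid_handle [(0.66, array([ 0.5124, -0.0643,  0.0962]))]
wrist cap_grip [(0.89, array([0.5088, 0.0561, 0.1267]))]
wrist tongue_tip []
wrist lid_handle [(0.94, array([ 0.5137, -0.0705,  0.0925]))]
1046 [-0.20750686  0.50092768] 0.5142686124165 -0.064291527163918 0.10088340653266453
to handle [11.21699957  0.17646014  0.07929785]
```

View pics/wrist3.png

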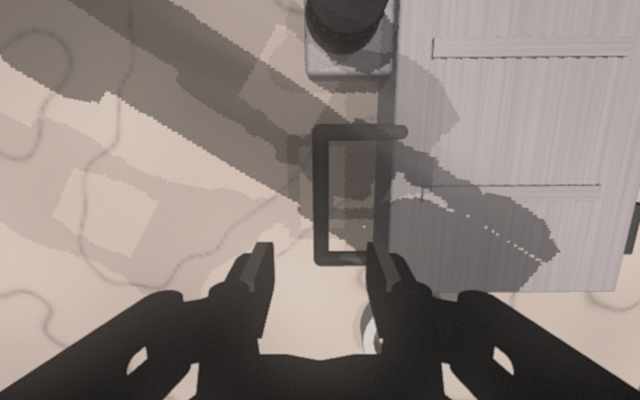

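The bar at column 320 is centred between the fingers. I'll descend and grip.

>>> {"method": "drive_tool", "body": {
  "targets": "-0.06 2 0 0 0;-0.06 2 0 0 0;-0.06 2 0 0 0;-0.06 2 0 0 0;-0.06 2 0 0 0;-0.06 2 0 0 0;-0.06 0.7 0 0 0;-1 0 0 0 0;-1 0 0 0 0;-1 0 0 0 0;-1 0 0 0 0;-1 0 0 0 0"
}}

```text
clock: 9.75
eef_pos: [0.5157, -0.0681, 0.0793]
ee_rot: [-0.153, 1.564, 0.152]
contact_force: [-2.3, 0.6, 5.6]
finger_gap: 0.0098
```

```bash
python3 - <<'E'
from h import *
s,Rm=st()
for c in ['side','scene']:
    pic(c,c+'4.png')
    for n in ['cap_grip','tongue_tip','lid_handle']:
        print(c,n,[(round(m['score'],2),np.round(m['xyz'],4)) for m in manip.mark_of(c,n)[:2]])
r=.235; a=np.radians(np.arange(0,61,5)); x=-r*np.cos(a)+.003*np.sin(a); z=r*np.sin(a)+.003*np.cos(a)
print(np.round(np.c_[-np.diff(z),np.diff(x)]*100,2))
E
```

```text
t 9.75 p [ 0.5157 -0.0681  0.0793] gap 0.0098 F [-2.3  0.6  5.6] q [-0.364  0.193  1.881 -0.     1.067 -0.558]
[[ 0.001 -0.193  0.981]
 [-0.001  0.981  0.193]
 [-1.    -0.001  0.001]]
side cap_grip [(0.65, array([0.5046, 0.053 , 0.1315]))]
side tongue_tip [(0.58, array([0.4937, 0.1131, 0.0998]))]
side lid_handle [(0.63, array([ 0.5161, -0.0689,  0.096 ])), (0.24, array([ 0.6437,  0.0102, -0.0022]))]
scene cap_grip [(0.76, array([0.503 , 0.0568, 0.1296]))]
scene tongue_tip [(0.74, array([0.5071, 0.0585, 0.1274])), (0.59, array([0.4949, 0.1162, 0.0995]))]
scene lid_handle [(0.96, array([ 0.5162, -0.0649,  0.0915]))]
[[-2.05  0.12]
 [-2.03  0.29]
 [-2.    0.47]
 [-1.95  0.64]
 [-1.88  0.81]
 [-1.81  0.97]
 [-1.71  1.12]
 [-1.61  1.27]
 [-1.49  1.4 ]
 [-1.37  1.53]
 [-1.23  1.64]
 [-1.08  1.74]]
```

View pics/side4.png

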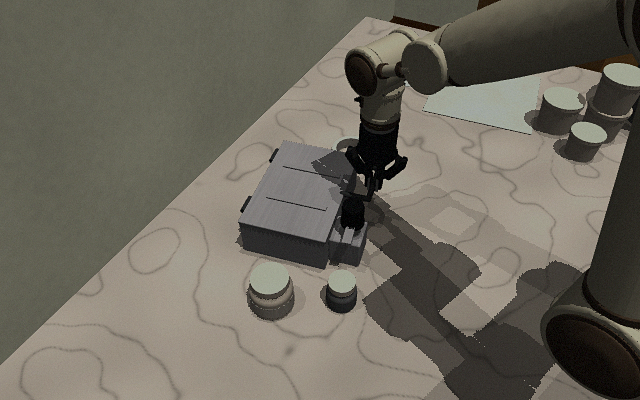

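The grip closed on the bar: the gap is 9.8 mm, roughly the 12 mm bar. The cap is still near 1.57 rad. I'll lift along the arc, the first 15 degrees first.

>>> {"method": "drive_tool", "body": {
  "targets": "-1 -1.03 0 0.04 0;-1 -1.02 0 0.08 0;-1 -1.02 0 0.12 0;-1 -1.01 0 0.17 0;-1 -1 0 0.22 0;-1 -1 0 0.25 0;-1 0 0 0 0"
}}

```text
clock: 10.85
eef_pos: [0.524, -0.0663, 0.1404]
ee_rot: [-0.153, 1.566, 0.152]
contact_force: [0.2, -2.6, -2.9]
finger_gap: 0.0095
```

```bash
python3 - <<'E'
from h import *
s,Rm=st()
for c in ['side','scene']:
    pic(c,c+'5.png')
    for n in ['cap_grip','tongue_tip','lid_handle']:
        print(c,n,[(round(m['score'],2),np.round(m['xyz'],4)) for m in manip.mark_of(c,n)[:2]])
E
```

```text
t 10.85 p [ 0.524  -0.0663  0.1404] gap 0.0095 F [ 0.2 -2.6 -2.9] q [-3.550e-01  1.270e-01  1.819e+00 -1.000e-03  1.195e+00 -5.490e-01]
[[-0.    -0.193  0.981]
 [-0.001  0.981  0.193]
 [-1.    -0.001 -0.   ]]
side cap_grip [(0.75, array([0.5041, 0.0551, 0.1279])), (0.33, array([0.7388, 0.0299, 0.0901]))]
side tongue_tip []
side lid_handle [(0.75, array([ 0.5271, -0.0655,  0.1581]))]
scene cap_grip [(0.72, array([0.5049, 0.0564, 0.1282]))]
scene tongue_tip [(0.79, array([0.4934, 0.1146, 0.0995]))]
scene lid_handle [(0.95, array([ 0.5218, -0.062 ,  0.1516]))]
```

View pics/side5.png

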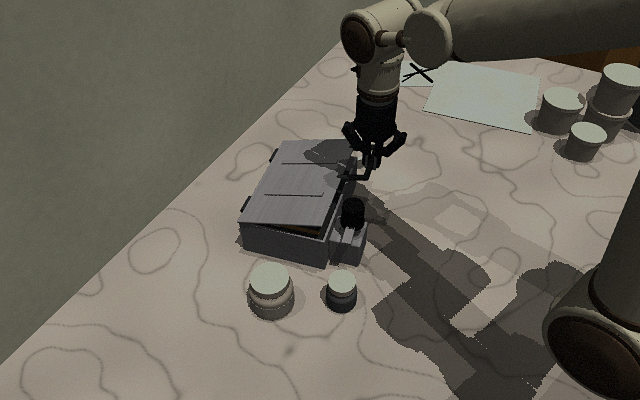

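The lid is rising with the gripper: a gap shows under it at (295,230), the forces are small, and the tongue is clear. I'll continue from 15 to 60 degrees.

>>> {"method": "drive_tool", "body": {
  "targets": "-1 -0.98 0 0.3 0;-1 -0.97 0 0.34 0;-1 -0.95 0 0.38 0;-1 -0.93 0 0.43 0;-1 -0.92 0 0.46 0;-1 -0.89 0 0.51 0;-1 -0.87 0 0.54 0;-1 -0.84 0 0.58 0;-1 -0.82 0 0.62 0;-1 -0.79 0 0.65 0"
}}

```text
clock: 12.25
eef_pos: [0.5688, -0.0571, 0.23]
ee_rot: [-0.153, 1.572, 0.153]
contact_force: [-12.4, -4.5, 6.3]
finger_gap: 0.0095
```

>>> {"method": "drive_tool", "body": {
  "targets": "-1 -0.76 0 0.68 0;-1 -0.73 0 0.72 0;-1 -0.7 0 0.75 0;-1 -0.67 0 0.78 0;-1 -0.63 0 0.81 0;-1 -0.6 0 0.83 0;-1 -0.56 0 0.86 0;-1 -0.52 0 0.88 0;-1 0 0 0 0;-1 0 0 0 0;-1 0 0 0 0;-1 0 0 0 0"
}}

```text
clock: 13.45
eef_pos: [0.6324, -0.0442, 0.2851]
ee_rot: [-0.153, 1.565, 0.153]
contact_force: [-10.0, -1.3, 13.5]
finger_gap: 0.0095
```

```bash
python3 - <<'E'
from h import *
s,Rm=st()
for c in ['side','scene','wrist']:
    C=pic(c,c+'6.png')
    for n in ['cap_grip','tongue_tip','lid_handle','lid_hinge','tub_mid','jar_mid','tape_mid']:
        print(c,n,[(round(m['score'],2),np.round(m['xyz'],4)) for m in manip.mark_of(c,n)[:2]])
    o=manip.outline_of(c,'lid')
    if o:
        f=200/np.tan(np.radians(C['vfov'])/2); Ti=np.linalg.inv(C['world_to_cam'])
        v,u=np.mgrid[:400,:640]; d=C['depth']
        P=np.stack([(u-C['cx'])*d/f,(v-C['cy'])*d/f,d],-1)@Ti[:3,:3].T+Ti[:3,3]
        q=P[cv2.erode(o[0]['pixels'].astype(np.uint8),np.ones((5,5)))>0&(d>0)]
        q=q[(q[:,2]>.11)&(q[:,2]<.25)]
        # RANSAC plane
        rng=np.random.default_rng(0);b=0
        for _ in range(500):
            t=q[rng.choice(len(q),3,False)]; n=np.cross(t[1]-t[0],t[2]-t[0]); n/=np.linalg.norm(n)+1e-12
            k=np.sum(abs((q-t[0])@n)<.002)
            if k>b:b,nb=k,n
        print(c,'lid plane',len(q),b,nb,'angle',np.degrees(np.arccos(abs(nb[2]))))
E
```

```text
t 13.45 p [ 0.6324 -0.0442  0.2851] gap 0.0095 F [-10.   -1.3  13.5] q [-0.26   0.281  1.349  0.     1.511 -0.455]
[[ 0.001 -0.193  0.981]
 [-0.     0.981  0.193]
 [-1.    -0.     0.001]]
side cap_grip [(0.91, array([0.5031, 0.0559, 0.1321]))]
side tongue_tip [(0.71, array([0.4928, 0.1139, 0.0984]))]
side lid_handle [(0.96, array([ 0.6354, -0.0444,  0.2965]))]
side lid_hinge [(0.62, array([0.7386, 0.0282, 0.0885]))]
side tub_mid [(0.88, array([0.5871, 0.242 , 0.0417]))]
side jar_mid [(0.7, array([0.4697, 0.1686, 0.0365])), (0.15, array([0.7376, 0.0308, 0.0876]))]
side tape_mid [(0.98, array([ 0.6397, -0.2217,  0.0142]))]
side lid plane 361 345 [-0.84103029 -0.18252258 -0.50926767] angle 59.38493823632074
scene cap_grip [(0.61, array([0.5041, 0.0576, 0.1305]))]
scene tongue_tip []
scene lid_handle [(0.78, array([ 0.632 , -0.0454,  0.2943]))]
scene lid_hinge [(0.65, array([0.735 , 0.033 , 0.0876]))]
scene tub_mid [(0.62, array([0.5861, 0.2375, 0.0453]))]
scene jar_mid []
scene tape_mid [(0.56, array([ 0.6425, -0.2258,  0.0135]))]
scene lid plane 12071 10899 [-0.84609344 -0.17301353 -0.50417479] angle 59.723411888501886
wrist cap_grip [(0.91, array([0.5096, 0.0569, 0.1249]))]
wrist tongue_tip [(0.72, array([ 0.6452,  0.0099, -0.002 ]))]
wrist lid_handle [(0.8, array([ 0.6319, -0.0495,  0.2964]))]
wrist lid_hinge [(0.74, array([0.7364, 0.0322, 0.091 ]))]
wrist tub_mid []
wrist jar_mid []
wrist tape_mid []
wrist lid plane 19679 17689 [-0.84789276 -0.1591732  -0.50570916] angle 59.62156071996825
```

View pics/side6.png

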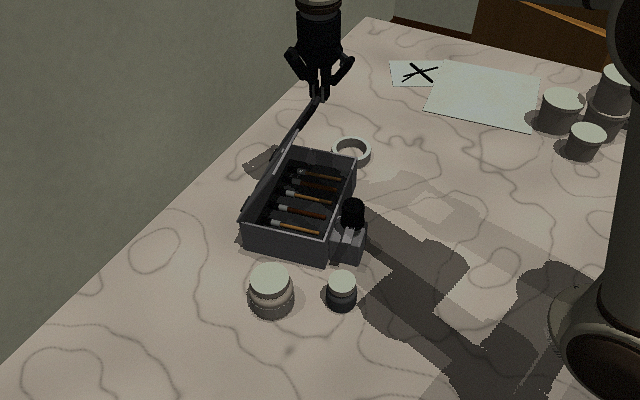

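View pics/scene6.png

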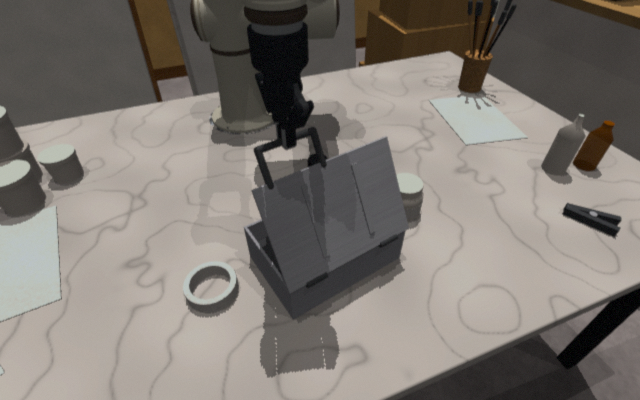

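All three views put the lid plane at 59.4–59.7 degrees. The handle is in the fingers at (320,95) in the side view, the trough is open, the tongue is turned away, and the bystanders haven't moved. I'll hand in.

```bash
python3 - <<'E'
from h import *
s,_=st(); print(np.round(s['joint_velocities'],4))
print(manip.sign_off())
E
```

```text
t 14.8 p [ 0.6324 -0.0442  0.2851] gap 0.0095 F [-10.1  -0.7  14.1] q [-0.26   0.281  1.349  0.     1.511 -0.455]
[[ 0.001 -0.193  0.981]
 [-0.     0.981  0.193]
 [-1.    -0.     0.001]]
[-0.001  -0.0011 -0.0016  0.      0.001   0.0009]
the job is handed in; nothing more can be done
None
```

I turned the cap about 1.4 rad anticlockwise with the lid shut. I then gripped the bow handle from above, raised the lid along its arc to 60 degrees, and handed in with the gripper still holding it.

**Last checks:**
- **Lid:** the lid plane measured 59.4, 59.7 and 59.6 degrees in the side, scene and wrist views. The arm was at rest at 14.8 s.
- **Cap:** it reads about 1.55–1.6 rad from the tongue-tip marks. In the last look only the side view gave a usable mark. The scene view found no tongue tip and the wrist view gave a false one.
- **Bystanders:** the tub and the tape are within a few mm of their starting positions in both views. The jar is too in the side view; the scene view did not report it.
- **Grip:** the fingers closed to 9.5 mm on the nominally 12 mm bar and stayed there through the lift. The force at the tool was about 17 N, which is more than the lid's weight needs. I put it down to small arc error being held in the grip. It stayed steady and well under the limits.

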